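Load a carving blank into the sprung holding fixture

TASK

Pick up the carving blank and load it into the holding fixture: press it down on the sprung tilt plate until the plate lies level, then, keeping it down, slide it under the steel lip until it is fully home against the back stop, midway across and square. Let go so that the spring clamps it level under the lip. Push firmly but do not force anything (stay under about 35 N on the fixture), and leave the mallet and chisel where they are.

Things in the scene. Friction and masses are not known exactly. Their poses are not given: they have to be found in the camera images.
- blank_center (a point): Centre of the carving blank: plain pale wooden block flat on the bench, 150 mm long (its x), 56 wide (its y), 46 high (its z), 0.17 to 0.34 kg; either end may lead. Grasp it across its width (15 mm nearer the leading end presses more evenly). Gripped at mid-height, fingertips reaching 19 mm past the grip stay 4 mm above what it lies on.
- fixture: Holding fixture, fixed to the bench. Its +x points from the hinge to the back stop (loading direction), z up. Origin under the plywood base, which runs x -120 to +140 mm, 150 wide, 18 thick. Set the blank down on the plate short of the lip (blank centre near x -20 mm), press, then slide it 45 mm. At most 35 N may act on the fixture.
- tilt (a joint): Tilt plate, rad: 0 = level on its hard stop, 0.22 = sprung up (start). Grey laminate board, 194 mm long, 120 wide, hinge pin along fixture y at x -100, z 40 mm (robot side). Level, its top is at z 46 mm. Pressing it level through the blank's centre at x -20 mm takes 12 to 17 N; on the stop the force climbs steeply.
- plate_edge (a point): Middle of the tilt plate's far upper edge, 196 mm from the hinge pin: z 46 mm above the bench when level, about 43 mm higher at the start. It moves with the plate.
- lip (a point): Middle of the lower front edge of the steel lip, at x +70, z 94.5 mm of the fixture. The lip is 100 mm wide, 10 thick, and reaches from there to the back stop, an upright steel face at fixture x +100 mm. The blank on the level plate passes under it with 2.5 mm to spare. Let go, the spring lifts plate and blank up to 2.5 mm against the lip.
- home (a point): Where the blank's centre lies when fully home on the level plate: x +25, y 0, z +69 mm in the fixture's frame, axes as the fixture's.
- mallet: Bystander: mallet with a black rubber head (90 mm) and a 200 mm wooden handle, lying on the bench. Origin on the bench under the handle's end at the head.
- chisel: Bystander: wood chisel, 235 mm long, lying on the bench. Origin under the joint of handle and blade.
Things that resemble listed ones, but are neither listed nor needed, are in the scene too. What is shaped like the part that bears blank_center but black or blue is not meant.

How it is judged:
By the outcome, as a careful person would: the job done as asked, in the order asked, and still so for the second after the job is handed in, with the robot touching nothing.
It also fails if it takes over 67 s, if anything falls off the work surface, if the arm or the gripper's body presses on something with over 40 N, if the wrist force passes 120 N, or if a joint passes its speed limit or range.

ROBOT

A 6-joint arm with a two-finger parallel gripper is mounted at the origin on the work surface. World frame = base frame: x ahead of the robot, y to its left, z up, the work surface at z = 0. Lengths are in m, angles in rad, forces in N, time in s.
With the tool pointing down it reaches from about 0.275 to 0.75 m from the base axis. Payload 10.2 kg.
Tool frame: the origin (TCP) lies midway between the tips of the shut fingers; the grasp point (between the pads) lies 19 mm behind it (env.grasp_offset is the distance from the TCP to the grasp point, in m); x points along the fingers, y is the direction in which the jaws open and shut, and the axes are right-handed (so a half turn about x gives the same grasp; the last joint's range is limited). The gripper opens to 88 mm and grips with 3 to 60 N. Pads are 18 mm wide; open, the fingers measure 123 mm over their backs; the gripper's body (75 mm by 187 mm) begins 45 mm behind the grasp point.
Start: joints at [0.959, 0.313, 1.498, -0, 1.331, -0.223], TCP at [0.199, 0.486, 0.239] pointing down, gripper open.
Joint ranges: [-2.94, 2.94], [-0.97, 2.17], [0.19, 2.56], [-1.23, 4.37], [0.02, 3.11], [-2.88, 2.88]. Speed limits (rad/s): [2.39, 2.39, 3.01, 3.14, 3.14, 3.14].

INTERFACE

Orientations are given as a unit quaternion [w, x, y, z].
In Python, from workcell import env gives the robot as it stands.
- The arm moves only by the tool arm_command, never from a script. Its argument "steps" is a list that holds one entry, the list of rows, each a list of 6 numbers: the shift along the tool's x, y, z in cm, then the turn, a rotation vector about the tool's x, y, z in degrees. A call has exactly 10 rows; each row is the pose to reach, as a shift and turn from the pose commanded when the call began, along the tool's axes at that moment; what a row does not reach only later rows make up. A row lasts 1/8 s, in which the tool goes at most 62.5 mm and 10.7 degrees, less where a joint would pass 70% of its speed; a pose out of reach is approached as far as the arm can. A call with a gripper value outside its range is refused whole. "grip" is the gripper's target within -1 to 1 (shut at 1, half-way at 0, fully open at -1), set as the call begins (left out, the last holds). The fingers move at their own pace and stop on an object; "force" is the grip in N (left out, the last holds). Time passes only in rows, so rows that repeat a pose let the fingers close, or fill a call up. It gives the time, the measured TCP pose, the force and the opening at its end, in the units of the state.
- env.observe(): the state, without advancing time (a new reading comes with each control period).
- env.camera(name): name is "scene" or "top" or "wrist"; returns a dict with "color" (400x640x3 uint8, red, green, blue), "range_z" (400x640 float32, m along the optical axis (not along the pixel's ray), 0 where there is no reading), "camera_matrix" (3x3 intrinsics, pixels), "distortion" ([k1, k2, p1, p2, k3] as OpenCV has them; the pictures are not rectified), "R" (3x3) and "t" (3): a world point X has camera coordinates R X + t; the wrist camera has in their place "tool_from_camera" (4x4, takes a point from camera to tool coordinates, whose origin is the TCP and whose axes are the tool frame's). Camera axes: x right, y down, z forward; pixel columns grow to the right and rows downward; lengths in m; the calibration is good to about 2 mm. A picture is of the moment at which its call begins: read the wrist's pose just before it.
- env.sign_off(): hands the job in, once; it reports no verdict.
Trained networks look in a picture, given as the dict that the camera call returned (one of the last four; its "shot" number tells which), for a name from the list of things; names that differ only in an ending like _2 or _b are one class to them, and where a whole thing is asked for, a point or a joint stands for the part that bears it (a point fixed in the world has none). Each returns a list of dicts, best first, with "confidence" (0 to 1); they miss things now and then, are a little off and sometimes report something else, mostly with a low value. They report only what shows in the picture. A call takes as long as a camera call. They do not tell look-alikes from the thing itself.
- env.spot_in(picture, target): "box" ([left, top, right, bottom] in pixels, round what is visible of it).
- env.cut_out(picture, target): "mask" (400x640 bool, what is visible of it) and "box" ([left, top, right, bottom] in pixels, round what is visible of it).
The state is a dict: "clock": time; "joint_pos": joint angles; "joint_velocities": joint speeds; "joint_efforts": joint torques, N m; "tool_pos": TCP position; "orientation": TCP orientation; "force": force on the tool from outside, world axes, zero at the start; "wrist_torque": the same for the moment, N m; "width": finger opening in m.
Only numpy, scipy, OpenCV 4.12 (cv2) and the standard library are available. Lean on these libraries where they do the work, as an engineer would, in place of code of your own. Each camera call takes 0.05 s, during which the arm holds its last target.

## Working session

There is one attempt and no reset: what is moved stays moved. The work goes in short steps, Python scripts to look and compute and a tool call to move; the robot and the scene stay as the last step left them, time stands still between calls to the robot, and variables do not carry over. Pictures are saved under pics/ and viewed, and the job is handed in when it is done.

Besides the shell and the picture viewer there is one more tool, called after "Emit:" as name([rows], argument=value, ...), one row to a line, values as JSON. arm_command: Moves the arm, as the interface text tells. Its arguments: {"type":"object","properties":{"steps":{"type":"array"},"grip":{"type":"number"},"force":{"type":"number"}},"required":["steps"]}

```bash
ls; mkdir -p pics; cat > h.py <<'E'
import numpy as np, cv2
from workcell import env
from scipy.spatial.transform import Rotation as Ro
def save(p,n): cv2.imwrite('pics/'+n, p['color'][:,:,::-1])
def und(p,uv):
    return cv2.undistortPoints(np.array(uv,float).reshape(-1,1,2),np.array(p['camera_matrix']),np.array(p['distortion'])).reshape(-1,2)
def toworld(p,uv,z=None,T=None):
    """z = range values"""
    uv=np.array(uv,float).reshape(-1,2)
    if z is None: z=np.array([p['range_z'][int(round(v)),int(round(u))] for u,v in uv])
    n=und(p,uv); C=np.c_[n*z[:,None],z]
    if 'R' in p: return (C-np.array(p['t']))@np.array(p['R'])
    M=T@np.array(p['tool_from_camera']); return C@M[:3,:3].T+M[:3,3]
def toolT():
    s=env.observe(); q=s['orientation']; T=np.eye(4); T[:3,:3]=Ro.from_quat([q[1],q[2],q[3],q[0]]).as_matrix(); T[:3,3]=s['tool_pos']; return T
def cloud(p,T=None,mask=None):
    z=p['range_z']; m=z>0
    if mask is not None: m&=mask
    v,u=np.nonzero(m); return toworld(p,np.c_[u,v],z[v,u],T),u,v
E
python3 - <<'E'
from h import *
s=env.observe(); print(s)
for n in ['scene','top']:
    p=env.camera(n); save(p,n+'0.png')
    for t in ['blank_center','fixture','tilt','plate_edge','lip','mallet','chisel']:
        try: print(n,t,[(np.round(d['box']).tolist(),round(d['confidence'],2)) for d in env.spot_in(p,t)])
        except Exception as e: print(t,e)
T=toolT();p=env.camera('wrist'); save(p,'wrist0.png')
E
```

```text
pics
{'clock': 0.0, 'joint_pos': array([ 9.58646537e-01,  3.13435724e-01,  1.49842491e+00, -6.27684450e-06,
        1.33102987e+00, -2.23404585e-01]), 'joint_velocities': array([ 8.61351761e-05, -5.91405688e-04, -2.47393181e-03, -1.22151098e-03,
       -1.60994350e-03,  1.01868768e-03]), 'joint_efforts': array([ 2.57675174e-04, -4.02201140e+01, -2.52275187e+01,  6.95054093e-02,
        3.51366238e-02, -1.03722416e-04]), 'tool_pos': array([0.19885638, 0.48561043, 0.23817297]), 'orientation': array([ 0.69360704,  0.13615756,  0.69397544, -0.1369981 ]), 'force': array([0.8131458 , 0.13271843, 0.56842521]), 'wrist_torque': array([ 0.00204359, -0.04752639, -0.00145389]), 'width': 0.08795149832465003}
scene blank_center [([225.0, 197.0, 273.0, 231.0], 0.96), ([328.0, 244.0, 378.0, 283.0], 0.82), ([279.0, 297.0, 338.0, 328.0], 0.81), ([269.0, 224.0, 321.0, 253.0], 0.74)]
scene fixture [([304.0, 147.0, 386.0, 208.0], 0.97)]
scene tilt [([309.0, 148.0, 368.0, 180.0], 0.91)]
scene plate_edge [([310.0, 149.0, 367.0, 178.0], 0.64)]
scene lip [([306.0, 152.0, 387.0, 200.0], 0.91)]
scene mallet [([180.0, 293.0, 262.0, 332.0], 0.8)]
scene chisel [([355.0, 127.0, 407.0, 145.0], 0.73), ([271.0, 222.0, 321.0, 252.0], 0.56)]
top blank_center [([403.0, 134.0, 442.0, 183.0], 0.94), ([347.0, 180.0, 376.0, 228.0], 0.62), ([346.0, 242.0, 368.0, 287.0], 0.62), ([433.0, 193.0, 460.0, 266.0], 0.54)]
top fixture [([237.0, 162.0, 290.0, 242.0], 0.78)]
top tilt [([242.0, 183.0, 279.0, 237.0], 0.62)]
top plate_edge [([240.0, 176.0, 282.0, 238.0], 0.98)]
top lip [([238.0, 165.0, 285.0, 244.0], 0.74)]
top mallet [([434.0, 191.0, 463.0, 268.0], 0.8)]
top chisel [([176.0, 164.0, 186.0, 235.0], 0.57)]
```

View pics/scene0.png

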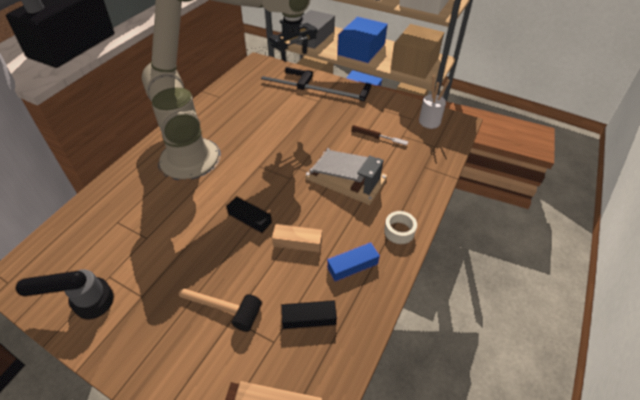

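View pics/top0.png

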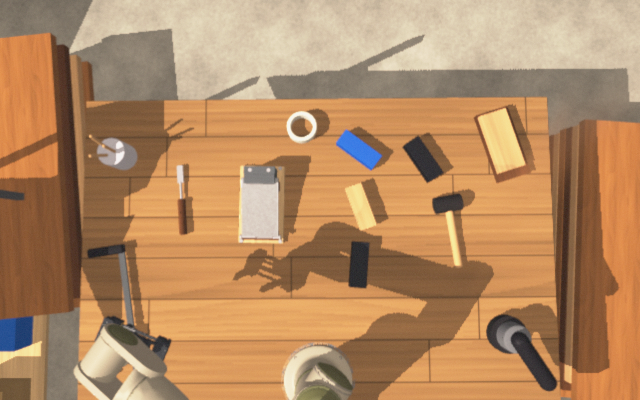

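View pics/wrist0.png

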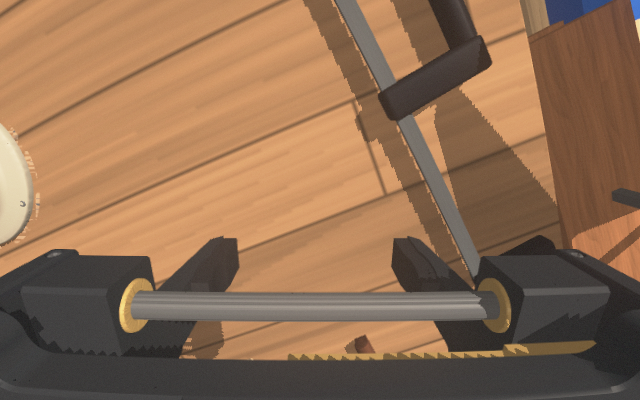

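The blocks are: pale at top (361,205) and scene (297,238), black at top (359,264) and (423,159), blue at (359,149), and a larger pale board at (501,143). Plain, pale and about 150x56 fits (361,205). I'll measure both pale pieces and crop in to confirm.

```bash
cat > m.py <<'E'
from h import *
p=env.camera('top')
P,u,v=cloud(p)
print('bench z', [np.round(np.median(P[(abs(u-a)<6)&(abs(v-b)<6),2]),4) for a,b in [(320,300),(330,200),(400,230),(220,200)]])
hsv=cv2.cvtColor(p['color'],cv2.COLOR_RGB2HSV)
for nm,(x0,y0,x1,y1) in {'pale':(335,170,390,240),'board':(465,95,540,195)}.items():
    m=(u>=x0)&(u<x1)&(v>=y0)&(v<y1)&(P[:,2]>0.02)
    zt=np.median(P[m,2]); mt=m&(P[:,2]>zt-0.008)
    r=cv2.minAreaRect((P[mt,:2]*1000).astype(np.float32)); print(nm,'top z',zt,r,mt.sum())
m=(u>=225)&(u<300)&(v>=150)&(v<255)&(P[:,2]>0.008)
Q=P[m]
for lo,hi in [(0.01,0.026),(0.03,0.1),(0.097,0.12)]:
    k=(Q[:,2]>lo)&(Q[:,2]<hi); print('fix',lo,hi,k.sum(),cv2.minAreaRect((Q[k,:2]*1000).astype(np.float32)) if k.sum()>5 else None, Q[k,2].mean() if k.sum() else 0)
a=cv2.resize(p['color'][150:260,220:400],None,fx=4,fy=4,interpolation=cv2.INTER_CUBIC); cv2.imwrite('pics/crop_top.png',a[:,:,::-1])
q=env.camera('scene')
a=cv2.resize(q['color'][130:280,220:400],None,fx=4,fy=4,interpolation=cv2.INTER_CUBIC); cv2.imwrite('pics/crop_scene.png',a[:,:,::-1])
P,u,v=cloud(q)
m=(u>=262)&(u<330)&(v>=215)&(v<258)&(P[:,2]>0.035)&(P[:,2]<0.06)
print('scene pale',cv2.minAreaRect((P[m,:2]*1000).astype(np.float32)),np.median(P[m,2]))
np.save('/tmp/sc.npy',np.c_[P,u,v])
E
python3 m.py
```

```text
bench z [np.float64(0.0004), np.float64(-0.0), np.float64(0.001), np.float64(0.0002)]
pale top z 0.04613538182660727 ((572.0426025390625, -145.9353790283203), (149.49473571777344, 56.871883392333984), 19.626874923706055) 766
board top z 0.05243148778205499 ((784.6053466796875, -617.0390625), (200.35581970214844, 96.22142028808594), 17.494211196899414) 1695
fix 0.01 0.026 720 ((593.407470703125, 181.41893005371094), (343.9710693359375, 248.0185089111328), 0.5713838934898376) 0.01791618609689654
fix 0.03 0.1 2161 ((581.0174560546875, 187.04034423828125), (134.1396484375, 234.3167266845703), 89.92060852050781) 0.06481404624061697
fix 0.097 0.12 543 ((670.7490844726562, 183.7418975830078), (100.07868194580078, 54.630577087402344), 89.22835540771484) 0.10575464126457805
scene pale ((542.1854248046875, -152.6234130859375), (212.41795349121094, 84.32736206054688), 6.9795942306518555) 0.04468926981575451
```

View pics/crop_top.png

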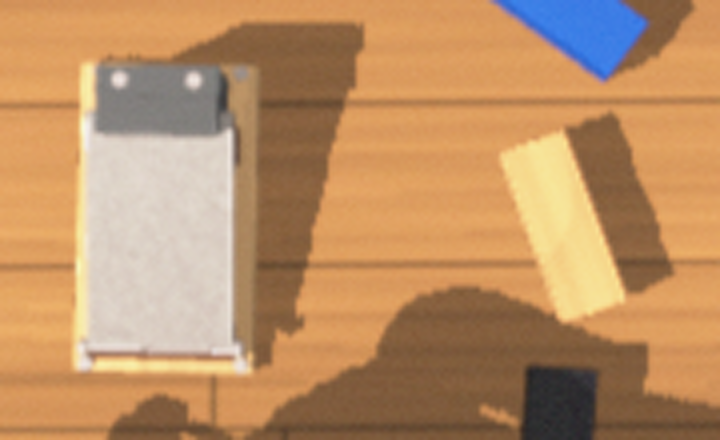

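View pics/crop_scene.png

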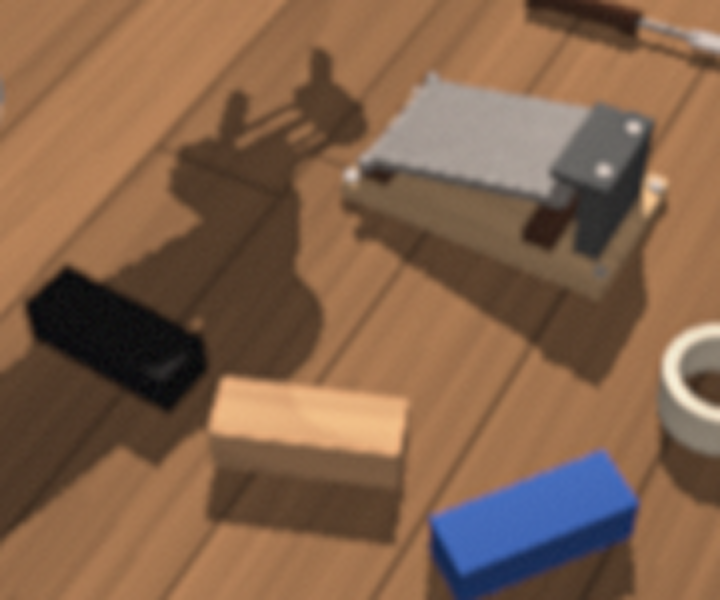

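Crop check: the block at crop_top (565,225) / crop_scene (310,430) is plain pale wood, 149.5x57x46 mm. That matches the blank. Next I'll refine the fixture pose and plan the move.

```bash
cat > m2.py <<'E'
from h import *
T=toolT(); print(np.round(T,3))
p=env.camera('wrist'); print(np.round(p['tool_from_camera'],4)); print(np.round(p['camera_matrix'],1),p['distortion'])
p=env.camera('top');print(np.round(-np.array(p['R']).T@p['t'],3))
P,u,v=cloud(p)
m=(u>=225)&(u<300)&(v>=150)&(v<255)
Q=P[m]
# plate: rows x vs z
k=(Q[:,2]>0.03)&(abs(Q[:,1]-0.184)<0.045)
for x in np.arange(0.46,0.72,0.01):
    kk=k&(abs(Q[:,0]-x)<0.005)
    if kk.sum(): print(round(x,3),np.round(np.median(Q[kk,2]),4),kk.sum(), np.round([Q[kk,1].min(),Q[kk,1].max()],3))
k=(Q[:,2]>0.012)&(Q[:,2]<0.024)
for x in np.arange(0.43,0.75,0.02):
    kk=k&(abs(Q[:,0]-x)<0.01)
    if kk.sum(): print('base',round(x,3),np.round([Q[kk,1].min(),Q[kk,1].max()],4),np.round([Q[kk,0].min(),Q[kk,0].max()],4))
E
python3 m2.py
```

```text
[[ 0.     0.379  0.925  0.199]
 [-0.     0.925 -0.379  0.486]
 [-1.    -0.     0.     0.239]
 [ 0.     0.     0.     1.   ]]
[[ 4.000e-04 -2.869e-01  9.580e-01 -1.449e-01]
 [ 1.000e+00 -6.000e-04 -6.000e-04 -1.000e-04]
 [ 7.000e-04  9.580e-01  2.869e-01 -7.460e-02]
 [ 0.000e+00  0.000e+00  0.000e+00  1.000e+00]]
[[283.7   0.  314.8]
 [  0.  283.7 201.5]
 [  0.    0.    1. ]] [-0.04615837  0.          0.          0.          0.        ]
[ 0.471 -0.005  1.592]
0.46 0.0345 11 [0.141 0.184]
0.47 0.042 73 [0.14  0.228]
0.48 0.0481 84 [0.139 0.229]
0.49 0.0499 83 [0.139 0.228]
0.5 0.0528 83 [0.139 0.228]
0.51 0.0547 81 [0.139 0.228]
0.52 0.0569 81 [0.141 0.227]
0.53 0.059 81 [0.142 0.229]
0.54 0.061 82 [0.141 0.227]
0.55 0.0639 84 [0.141 0.228]
0.56 0.0651 88 [0.141 0.228]
0.57 0.0673 96 [0.141 0.229]
0.58 0.0697 90 [0.14  0.229]
0.59 0.0725 83 [0.14  0.229]
0.6 0.0755 83 [0.139 0.228]
0.61 0.0768 83 [0.14  0.228]
0.62 0.0785 85 [0.14  0.228]
0.63 0.0812 89 [0.139 0.227]
0.64 0.0839 90 [0.139 0.226]
0.65 0.1041 101 [0.14  0.227]
0.66 0.1052 87 [0.14  0.227]
0.67 0.1047 97 [0.14  0.227]
0.68 0.1062 85 [0.14  0.227]
0.69 0.1059 90 [0.14  0.229]
0.7 0.1061 28 [0.14  0.227]
base 0.45 [0.1151 0.2629] [0.4535 0.4578]
base 0.47 [0.1152 0.2634] [0.4602 0.4769]
base 0.49 [0.062 0.26 ] [0.4803 0.498 ]
base 0.51 [0.1122 0.2603] [0.5004 0.5181]
base 0.53 [0.112  0.2606] [0.5204 0.5382]
base 0.55 [0.1116 0.26  ] [0.5403 0.5587]
base 0.57 [0.1115 0.2607] [0.5605 0.5785]
base 0.59 [0.1117 0.2606] [0.5806 0.5992]
base 0.61 [0.1088 0.2576] [0.6008 0.6193]
base 0.63 [0.1114 0.2576] [0.621  0.6398]
base 0.65 [0.1115 0.2577] [0.6414 0.66  ]
base 0.67 [0.1082 0.2575] [0.6617 0.6798]
base 0.69 [0.1083 0.2577] [0.6803 0.7   ]
base 0.71 [0.1083 0.258 ] [0.7   0.715]
```

Emit:
arm_command([
  [[-1, -1, 5, -2, 0, 0], [-2, -2, 10.5, -4, 0, 0], [-3, -3.2, 16, -6, 0, 0], [-4, -4.3, 21, -9, 0, 0], [-5, -5.4, 26.5, -12, 0, 0], [-6, -6.5, 32, -15, 0, 0], [-7, -7.6, 37, -17, 0, 0], [-8, -8.7, 42, -19, 0, 0], [-9, -9.8, 47.5, -21, 0, 0], [-10, -10.8, 52.5, -21, 0, 0]],
], grip=-1)

```text
clock: 2.3
tool_pos: [0.6452, 0.1855, 0.339]
orientation: [0.707, 0.008, 0.707, -0.008]
force: [0.3, 0.3, -0.4]
width: 0.0884
```

```bash
cat > m3.py <<'E'
from h import *
T=toolT(); print(np.round(T,3))
p=env.camera('wrist'); save(p,'wrist1.png')
np.savez('/tmp/w1.npz',T=T,**{k:p[k] for k in ['color','range_z','camera_matrix','distortion','tool_from_camera']})
for t in ['fixture','tilt','lip','plate_edge']:
    print(t,[(np.round(d['box']).tolist(),round(d['confidence'],2)) for d in env.spot_in(p,t)])
E
python3 m3.py
```

```text
[[ 0.     0.022  1.     0.645]
 [ 0.     1.    -0.022  0.186]
 [-1.     0.     0.     0.339]
 [ 0.     0.     0.     1.   ]]
fixture [([264.0, 35.0, 366.0, 207.0], 0.97)]
tilt [([266.0, 41.0, 363.0, 183.0], 0.95)]
lip [([267.0, 33.0, 365.0, 212.0], 0.78), ([265.0, 42.0, 364.0, 184.0], 0.6)]
plate_edge [([264.0, 44.0, 365.0, 187.0], 0.91)]
```

View pics/wrist1.png

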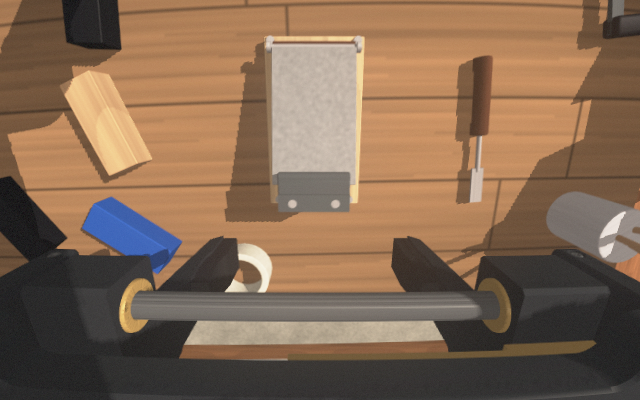

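The wrist picture shows the fixture spanning (265,37) to (363,205) with its lip at (314,192), and the blank at (107,122). I'll fit both poses from this cloud.

```bash
cat > m4.py <<'E'
from h import *
d=np.load('/tmp/w1.npz'); p={k:d[k] for k in d.files}; T=d['T']
P,u,v=cloud(p,T)
print('bench',np.median(P[(v<30)&(u>150)&(u<240),2]),np.median(P[(u>400)&(u<450)&(v<200),2]))
m=(u>=245)&(u<385)&(v>=20)&(v<230); Q=P[m]
def edges(k,axis,lab):  # line fits of min / max y per x-bin
    A=Q[k]; xs=[];lo=[];hi=[]
    for x in np.arange(A[:,0].min()+.006,A[:,0].max()-.006,.006):
        kk=abs(A[:,0]-x)<.003
        if kk.sum()>4: xs.append(x);lo.append(A[kk,1].min());hi.append(A[kk,1].max())
    a=np.polyfit(xs,lo,1);b=np.polyfit(xs,hi,1)
    print(lab,'x',A[:,0].min(),A[:,0].max(),'slopes deg',np.degrees([a[0],b[0]]),'mid y at .57/.64',[(np.polyval(a,t)+np.polyval(b,t))/2 for t in (.57,.64)],'w',np.polyval(b,.57)-np.polyval(a,.57))
z=Q[:,2]; x=Q[:,0]
edges((z>.012)&(z<.024),0,'base')
edges((z>.035)&(z<.095)&(x>.48)&(x<.64),0,'plate')
edges((z>.099)&(z<.115),0,'lip')
k=(z>.099); print('lip z',np.median(z[k]),cv2.minAreaRect((Q[k,:2]*1000).astype(np.float32)))
k=(z>.035)&(z<.095)&(x>.48)&(x<.635)&(abs(Q[:,1]-.185)<.05)
c=np.polyfit(x[k],z[k],1); print('plate slope rad',np.arctan(c[0]),'z at .5,.57',np.polyval(c,[.5,.57]))
# lip front edge: x as function of y
k=z>.1; A=Q[k]
ys=np.arange(.14,.231,.005); f=[A[abs(A[:,1]-y)<.0025,0].min() for y in ys]; g=[A[abs(A[:,1]-y)<.0025,0].max() for y in ys]
print('lip front',np.round(f,4),'back',np.round(g,4))
k=(z>.012)&(z<.024);A=Q[k]
print('base ends', [(round(y,3),A[abs(A[:,1]-y)<.004,0].min().round(4),A[abs(A[:,1]-y)<.004,0].max().round(4)) for y in (.12,.125,.25,.255)])
m=(u>=50)&(u<165)&(v>=60)&(v<190)&(P[:,2]>.041)&(P[:,2]<.055)
r=cv2.minAreaRect((P[m,:2]*1000).astype(np.float32)); print('blank',r,np.median(P[m,2]),m.sum())
E
python3 m4.py
```

```text
bench -0.0009754977841928414 -0.0011380113065560804
base x 0.45133970098307263 0.7131961397837278 slopes deg [-1.5850033 -1.6357543] mid y at .57/.64 [np.float64(0.18577626663415697), np.float64(0.18380881777374267)] w 0.14854826316791547
plate x 0.4800376019863896 0.6399768696970274 slopes deg [-1.61498688 -1.64022061] mid y at .57/.64 [np.float64(0.1857669548633823), np.float64(0.18377846176379276)] w 0.11848090539272418
lip x 0.6415071476428031 0.6977157846952753 slopes deg [-2.88316108 -1.9277631 ] mid y at .57/.64 [np.float64(0.18732970474473196), np.float64(0.18439087839811494)] w 0.09718094907755809
lip z 0.10414976558790201 ((669.7861938476562, 183.21376037597656), (100.04850006103516, 54.513545989990234), 88.66947937011719)
plate slope rad 0.22003417395080221 z at .5,.57 [0.05123408 0.06688995]
lip front [0.6415 0.6418 0.6419 0.642  0.6423 0.6424 0.6423 0.6426 0.6425 0.6428
 0.6428 0.6431 0.6432 0.6433 0.6433 0.6436 0.6436 0.6436 0.6436] back [0.6956 0.6957 0.6963 0.6958 0.6963 0.6957 0.6966 0.6964 0.6964 0.6964
 0.6966 0.6972 0.6968 0.6969 0.6969 0.6974 0.6974 0.6976 0.6977]
base ends [(0.12, np.float64(0.4513), np.float64(0.7102)), (0.125, np.float64(0.4513), np.float64(0.514)), (0.25, np.float64(0.4546), np.float64(0.713)), (0.255, np.float64(0.4546), np.float64(0.7132))]
blank ((570.4476928710938, -145.59130859375), (150.87203979492188, 58.22096252441406), 19.13003158569336) 0.04493412577499517 3521
```

Emit:
arm_command([
  [[0.5, -4, -0.7, -3, 0, 0], [2, -8, -1.4, -6, 0, 0], [4, -12, -2.1, -9, 0, 0], [6.5, -16, -2.8, -12, 0, 0], [9, -20, -3.4, -15, 0, 0], [11.5, -24, -4, -18, 0, 0], [14, -28, -4.6, -20.6, 0, 0], [16, -31, -5, -20.6, 0, 0], [17.9, -32.7, -5.2, -20.6, 0, 0], [17.9, -32.7, -5.2, -20.6, 0, 0]],
])

```text
clock: 3.8
tool_pos: [0.5836, -0.1382, 0.1591]
orientation: [0.696, -0.118, 0.698, 0.119]
force: [0.1, -0.2, 0.5]
width: 0.0878
```

```bash
cat > m5.py <<'E'
from h import *
T=toolT(); print(np.round(T,4))
p=env.camera('wrist'); save(p,'wrist2.png')
P,u,v=cloud(p,T)
for c in env.cut_out(p,'blank_center')[:1]:
    k=c['mask'][v,u]; print(c['box'],c['confidence'])
    A=P[k]; k2=(A[:,2]>.039)&(A[:,2]<.055); A=A[k2]
    r=cv2.minAreaRect((A[:,:2]*1000).astype(np.float32)); print('blank',r,np.median(A[:,2]),len(A))
    # in tool frame
    L=(A-T[:3,3])@T[:3,:3]; print('tool y range',np.percentile(L[:,1],[0,1,99,100]),'z',np.percentile(L[:,2],[0,1,99,100]))
E
python3 m5.py
```

```text
[[-0.002  -0.3306  0.9438  0.5836]
 [ 0.001   0.9438  0.3306 -0.1382]
 [-1.      0.0016 -0.0016  0.1591]
 [ 0.      0.      0.      1.    ]]
[327.7, 3.8, 423.3, 78.7] 0.91
blank ((424.8157958984375, -141.67605590820312), (55.69590377807617, 59.809791564941406), 84.768310546875) 0.04490170059540019 4256
tool y range [0.01198577 0.01599722 0.08174744 0.08601093] z [-0.16717386 -0.16629005 -0.11613289 -0.11295822]
```

View pics/wrist2.png

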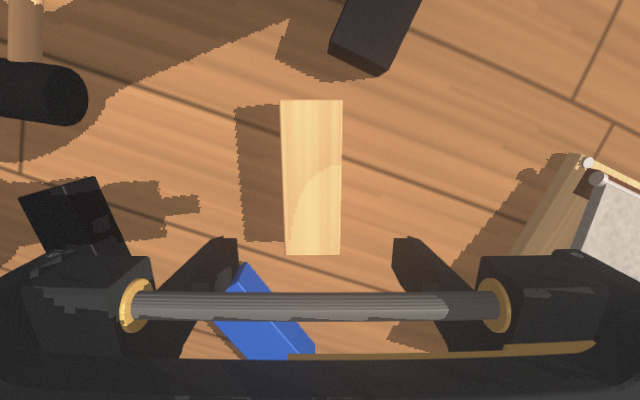

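The network picked the black block at (375,38). The blank itself is at pixels (280..343, 100..255), wholly visible, so I'll measure it there.

```bash
cat > m6.py <<'E'
from h import *
T=toolT()
p=env.camera('wrist')
P,u,v=cloud(p,T)
k=(u>255)&(u<365)&(v>90)&(v<270)&(P[:,2]>.038)&(P[:,2]<.055)
hsv=cv2.cvtColor(p['color'],cv2.COLOR_RGB2HSV)
A=P[k]; print(len(A),np.median(A[:,2]))
r=cv2.minAreaRect((A[:,:2]*1000).astype(np.float32)); print(r)
L=(A-T[:3,3])@T[:3,:3]
print('y',np.percentile(L[:,1],[0,.5,99.5,100]),'z',np.percentile(L[:,2],[0,.5,99.5,100]))
zs=np.arange(L[:,2].min()+.01,L[:,2].max()-.01,.006)
lo=[L[abs(L[:,2]-z)<.003,1].min() for z in zs];hi=[L[abs(L[:,2]-z)<.003,1].max() for z in zs]
print('side slopes deg',np.degrees([np.polyfit(zs,lo,1)[0],np.polyfit(zs,hi,1)[0]]),'mid y',np.mean(lo+hi))
E
python3 m6.py
```

```text
9177 0.04488641236418639
((570.508544921875, -146.51901245117188), (148.5083770751953, 56.34706115722656), 19.530561447143555)
y [-0.03193483 -0.03122672  0.02410936  0.02470277] z [-0.09076155 -0.09055663  0.0568534   0.05768595]
side slopes deg [0.21410491 0.15579961] mid y -0.003583480931277859
```

Emit:
arm_command([
  [[2, -0.2, -0.1, -0.2, 0, 0], [5, -0.3, -0.2, -0.2, 0, 0], [8, -0.4, -0.2, -0.2, 0, 0], [11, -0.4, -0.2, -0.2, 0, 0], [13, -0.4, -0.2, -0.2, 0, 0], [14.5, -0.4, -0.2, -0.2, 0, 0], [15.2, -0.4, -0.2, -0.2, 0, 0], [15.5, -0.4, -0.2, -0.2, 0, 0], [15.5, -0.4, -0.2, -0.2, 0, 0], [15.5, -0.4, -0.2, -0.2, 0, 0]],
])

```text
clock: 5.2
tool_pos: [0.5843, -0.1435, 0.0053]
orientation: [0.697, -0.12, 0.697, 0.12]
force: [0.2, 0.1, -0.2]
width: 0.088
```

Emit:
arm_command([
  [[0, 0, 0, 0, 0, 0], [0, 0, 0, 0, 0, 0], [0, 0, 0, 0, 0, 0], [0, 0, 0, 0, 0, 0], [0, 0, 0, 0, 0, 0], [0, 0, 0, 0, 0, 0], [0, 0, 0, 0, 0, 0], [0, 0, 0, 0, 0, 0], [0, 0, 0, 0, 0, 0], [0, 0, 0, 0, 0, 0]],
], grip=1, force=45)

```text
clock: 6.45
tool_pos: [0.5841, -0.1433, 0.0047]
orientation: [0.697, -0.12, 0.697, 0.12]
force: [-1.8, 3.0, 1.7]
width: 0.0558
```

```bash
python3 - <<'E'
from h import *
print(np.round(toolT(),4)); s=env.observe(); print(s['width'],s['force'],s['joint_pos'])
E
```

```text
[[-1.000e-04 -3.342e-01  9.425e-01  5.841e-01]
 [ 1.000e-04  9.425e-01  3.342e-01 -1.433e-01]
 [-1.000e+00  2.000e-04 -0.000e+00  4.700e-03]
 [ 0.000e+00  0.000e+00  0.000e+00  1.000e+00]]
0.055798003748250745 [-1.81634657  3.01957181  1.66013794] [-4.35194911e-01  7.43957187e-01  1.47693409e+00  1.24986458e-04
  9.20839562e-01 -2.34682320e+00]
```

```bash
cat > plan.py <<'E'
from h import *
YAW=np.radians(-1.5); O=np.array([.5727,.1857,0]); G=.014; N=.0107
R0=np.array([[0,0,1.],[0,1,0],[-1,0,0]])
def goal(cx,th,up=0,dy=0,g=None,n=None,yaw=YAW):
    """cx: blank centre s measured from fixture origin when level (m); th plate tilt; up: clearance normal to plate"""
    g=G if g is None else g; n=N if n is None else n
    Rz=Ro.from_euler('z',yaw).as_matrix(); Ry=Ro.from_euler('y',-th).as_matrix()
    T=np.eye(4); T[:3,:3]=Rz@Ry@R0
    T[:3,3]=O+Rz@(np.array([-.1,dy,.04])+Ry@np.array([.1+cx+g,0,n+up])); return T
def delta(T,Tg):
    d=T[:3,:3].T@(Tg[:3,3]-T[:3,3])*100; r=Ro.from_matrix(T[:3,:3].T@Tg[:3,:3]).as_rotvec(degrees=True)
    return np.round(np.r_[d,r],2)
E
python3 - <<'E'
from plan import *
T=toolT(); print(T[:3,3])
for up in (.06,.04,0): g=goal(-.02,.22,up); print(up,g[:3,3],delta(T,g).tolist())
E
```

```text
[ 0.58405148 -0.14325724  0.00472954]
0.06 [0.54901365 0.18632025 0.12950953] [-12.47, 32.24, 7.71, 20.94, -12.47, -2.32]
0.04 [0.55337674 0.186206   0.10999159] [-10.52, 32.08, 8.12, 20.94, -12.47, -2.32]
0 [0.56210294 0.18597749 0.07095569] [-6.62, 31.77, 8.93, 20.94, -12.47, -2.32]
```

Emit:
arm_command([
  [[-0.3, 0, 0, 0, 0, 0], [-1, 0, 0, 0, 0, 0], [-2, 0, 0, 0, 0, 0], [-3.5, 0, 0, 0, 0, 0], [-5.5, 0, 0, 0, 0, 0], [-8, 0, 0, 0, 0, 0], [-10.5, 0, 0, 0, 0, 0], [-13, 0, 0, 0, 0, 0], [-14, 0, 0, 0, 0, 0], [-14, 0, 0, 0, 0, 0]],
])

```text
clock: 7.7
tool_pos: [0.5841, -0.1434, 0.1452]
orientation: [0.697, -0.12, 0.697, 0.12]
force: [0.1, 0.5, -4.0]
width: 0.0554
```

```bash
cat > m7.py <<'E'
import sys
from plan import *
T=toolT(); s=env.observe(); print(np.round(T,4)); print(s['width'],s['force'],s['wrist_torque'])
p=env.camera('wrist'); save(p,sys.argv[1])
np.savez('/tmp/w2.npz',T=T,**{k:p[k] for k in ['color','range_z','camera_matrix','distortion','tool_from_camera']})
P,u,v=cloud(p,T); L=(P-T[:3,3])@T[:3,:3]
k=(abs(L[:,0]+.042)<.012)&(abs(L[:,1])<.04)&(L[:,2]<.07)&(L[:,2]>-.12)
A=L[k]; print(k.sum(),'x med',np.median(A[:,0]),'y',np.percentile(A[:,1],[.5,99.5]),'z',np.percentile(A[:,2],[0,.3,99.7,100]))
c=np.polyfit(A[:,2],A[:,0],1); print('pitch slope deg',np.degrees(c[0]))
B=A[A[:,2]<-.02]; zs=np.arange(-.085,-.02,.005); 
try:
    lo=[B[abs(B[:,2]-z)<.003,1].min() for z in zs];hi=[B[abs(B[:,2]-z)<.003,1].max() for z in zs]
    print('yaw slopes',np.degrees([np.polyfit(zs,lo,1)[0],np.polyfit(zs,hi,1)[0]]))
except Exception as e: print(e)
E
python3 m7.py wrist3.png; python3 - <<'E'
from plan import *
T=toolT()
for up in (.06,.04,0): g=goal(-.02,.22,up); print(up,g[:3,3],delta(T,g).tolist())
E
```

```text
[[ 8.000e-04 -3.342e-01  9.425e-01  5.841e-01]
 [-4.000e-04  9.425e-01  3.342e-01 -1.434e-01]
 [-1.000e+00 -7.000e-04  6.000e-04  1.452e-01]
 [ 0.000e+00  0.000e+00  0.000e+00  1.000e+00]]
0.0553667162518873 [ 0.14448179  0.46136243 -4.03321704] [ 0.07214456 -0.08017553 -0.00446389]
36906 x med -0.040109061532885126 y [-0.03735884  0.03730112] z [-0.08907995 -0.08843897  0.03036455  0.03185508]
pitch slope deg -0.2603411005182412
yaw slopes [ 0.06314083 -0.31593424]
0.06 [0.54901365 0.18632025 0.12950953] [1.49, 32.22, 7.73, 20.94, -12.5, -2.33]
0.04 [0.55337674 0.186206   0.10999159] [3.44, 32.07, 8.14, 20.94, -12.5, -2.33]
0 [0.56210294 0.18597749 0.07095569] [7.34, 31.75, 8.96, 20.94, -12.5, -2.33]
```

View pics/wrist3.png

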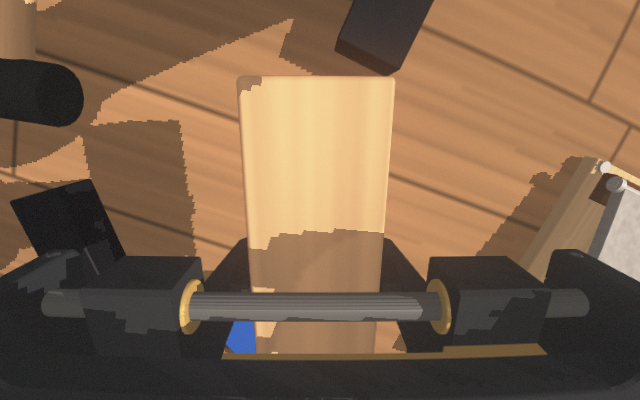

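The blank is held: its rear edge is at row 77, 88.7 mm behind the grip, so the centre is 13.7 mm behind. It weighs about 3.5 N. Next I move to the hover above the plate, tilted to match it.

Emit:
arm_command([
  [[0, 2.5, 0.7, 2, -1, 0], [0, 6, 1.5, 4, -2.5, -0.4], [0, 10, 2.4, 6.5, -4, -0.8], [0, 14, 3.3, 9, -5.5, -1], [0, 18, 4.4, 11.5, -7, -1.3], [0, 22, 5.4, 14.5, -8.5, -1.6], [0.3, 26, 6.4, 17.5, -10.5, -2], [1, 29.5, 7.4, 20, -12, -2.2], [1.5, 32.1, 7.7, 20.9, -12.5, -2.3], [1.5, 32.2, 7.7, 20.9, -12.5, -2.3]],
])

```text
clock: 9.0
tool_pos: [0.5478, 0.1871, 0.1283]
orientation: [0.78, 0.007, 0.626, -0.009]
force: [0.5, 0.5, -3.0]
width: 0.0556
```

```bash
python3 m7.py wrist4.png; python3 - <<'E'
from plan import *
T=toolT();G=.0137
for up in (.02,.01,.005,.002,0): g=goal(-.02,.22,up,g=.0137); print(up,g[:3,3],delta(T,g).tolist())
E
```

```text
[[ 2.158e-01  2.300e-02  9.762e-01  5.478e-01]
 [-5.200e-03  9.997e-01 -2.240e-02  1.871e-01]
 [-9.764e-01 -2.000e-04  2.159e-01  1.283e-01]
 [ 0.000e+00  0.000e+00  0.000e+00  1.000e+00]]
0.05558237973607818 [ 0.49814212  0.54063067 -3.03024703] [0.03159063 0.14592718 0.03397678]
36898 x med -0.040275438480394075 y [-0.03735313  0.03727111] z [-0.08929897 -0.08886779  0.03000812  0.03218976]
pitch slope deg -0.26198864036760106
yaw slopes [ 0.04052906 -0.27619634]
0.02 [0.55744717 0.18609941 0.09040817] [3.94, 0.01, 0.06, 0.13, -0.08, -0.01]
0.01 [0.55962872 0.18604228 0.08064919] [4.94, 0.01, 0.06, 0.13, -0.08, -0.01]
0.005 [0.56071949 0.18601372 0.07576971] [5.44, 0.01, 0.06, 0.13, -0.08, -0.01]
0.002 [0.56137396 0.18599658 0.07284201] [5.74, 0.01, 0.06, 0.13, -0.08, -0.01]
0 [0.56181027 0.18598516 0.07089022] [5.94, 0.01, 0.06, 0.13, -0.08, -0.01]
```

View pics/wrist4.png

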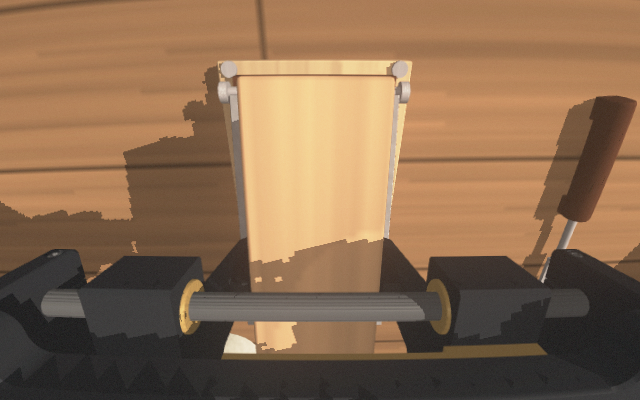

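Blank (columns 237 to 396) sits centrally over the plate, hinge pins at (224,90) and (404,90). Lowering to contact.

Emit:
arm_command([
  [[0.5, 0, 0, 0, 0, 0], [1.2, 0, 0.1, 0.1, 0, 0], [2, 0, 0.1, 0.1, 0, 0], [2.8, 0, 0.1, 0.1, -0.1, 0], [3.6, 0, 0.1, 0.1, -0.1, 0], [4.3, 0, 0.1, 0.1, -0.1, 0], [4.9, 0, 0.1, 0.1, -0.1, 0], [5.3, 0, 0.1, 0.1, -0.1, 0], [5.6, 0, 0.1, 0.1, -0.1, 0], [5.7, 0, 0.1, 0.1, -0.1, 0]],
])

```text
clock: 10.3
tool_pos: [0.5625, 0.1856, 0.0742]
orientation: [0.781, 0.009, 0.624, -0.01]
force: [0.4, 0.1, -3.5]
width: 0.0554
```

```bash
cat > m8.py <<'E'
from plan import *
T=toolT(); s=env.observe(); print(np.round(T[:3,3],4),'clock',s['clock']); print(s['width'],'F',np.round(s['force'],2),'M',np.round(s['wrist_torque'],3))
Rz=Ro.from_euler('z',-YAW).as_matrix()
print('fix pos',Rz@(T[:3,3]-O),'pitch',np.degrees(np.arcsin(T[2,2])),'yaw',np.degrees(np.arctan2(T[1,2],T[0,2])))
E
python3 m8.py; python3 - <<'E'
from plan import *
T=toolT()
for th in (.22,.2,.18,.15,.12,.09,.06,.03,.01,0): g=goal(-.02,th,0,g=.0137); print(th,delta(T,g).tolist())
E
```

```text
[0.5625 0.1856 0.0742] clock 10.3
0.05535547248909408 F [ 0.39  0.05 -3.49] M [0.044 0.174 0.006]
fix pos [-0.01019791 -0.00039275  0.07422954] pitch 12.73854653133851 yaw -1.5630749988619521
0.22 [0.31, 0.04, -0.14, -0.06, 0.13, -0.02]
0.2 [0.5, 0.04, -0.12, -0.06, 1.28, -0.02]
0.18 [0.69, 0.04, -0.11, -0.06, 2.43, -0.02]
0.15 [0.97, 0.04, -0.09, -0.06, 4.14, -0.02]
0.12 [1.25, 0.04, -0.08, -0.06, 5.86, -0.03]
0.09 [1.53, 0.04, -0.08, -0.06, 7.58, -0.03]
0.06 [1.82, 0.04, -0.09, -0.06, 9.3, -0.03]
0.03 [2.1, 0.04, -0.11, -0.06, 11.02, -0.03]
0.01 [2.29, 0.04, -0.13, -0.06, 12.17, -0.03]
0 [2.38, 0.04, -0.14, -0.06, 12.74, -0.03]
```

Emit:
arm_command([
  [[0.15, 0, -0.1, 0, 0, 0], [0.3, 0, -0.1, 0, 0.1, 0], [0.4, 0, -0.1, 0, 0.7, 0], [0.5, 0, -0.1, 0, 1.3, 0], [0.6, 0, -0.1, 0, 1.9, 0], [0.7, 0, -0.1, 0, 2.5, 0], [0.85, 0, -0.1, 0, 3.3, 0], [1, 0, -0.1, 0, 4.2, 0], [1.15, 0, -0.1, 0, 5.1, 0], [1.25, 0, -0.1, 0, 5.9, 0]],
])

```text
clock: 11.55
tool_pos: [0.5647, 0.1856, 0.0621]
orientation: [0.748, 0.009, 0.664, -0.01]
force: [-0.2, -0.1, 3.9]
width: 0.0558
```

```bash
python3 m8.py; python3 - <<'E'
from plan import *
T=toolT()
for th in (.12,.09,.06,.04,.03,.02,.01,0,-.005): g=goal(-.02,th,0,g=.0137); print(th,delta(T,g).tolist())
E
```

```text
[0.5647 0.1856 0.0621] clock 11.55
0.055822829957742764 F [-0.2  -0.07  3.87] M [ 0.17  -0.247  0.024]
fix pos [-0.00797064 -0.00035475  0.06208365] pitch 6.849873694466813 yaw -1.5620785880904866
0.12 [0.02, 0.04, -0.03, -0.06, -0.03, -0.04]
0.09 [0.3, 0.04, -0.0, -0.06, 1.69, -0.04]
0.06 [0.58, 0.04, 0.02, -0.06, 3.41, -0.04]
0.04 [0.77, 0.03, 0.02, -0.06, 4.56, -0.04]
0.03 [0.87, 0.03, 0.03, -0.06, 5.13, -0.04]
0.02 [0.96, 0.03, 0.03, -0.06, 5.7, -0.04]
0.01 [1.06, 0.03, 0.03, -0.06, 6.28, -0.04]
0 [1.15, 0.03, 0.03, -0.06, 6.85, -0.04]
-0.005 [1.2, 0.03, 0.03, -0.06, 7.14, -0.04]
```

Emit:
arm_command([
  [[0.1, 0, 0, 0, 0.5, 0], [0.2, 0, 0, 0, 1.1, 0], [0.3, 0, 0, 0, 1.7, 0], [0.4, 0, 0, 0, 2.3, 0], [0.5, 0, 0, 0, 2.9, 0], [0.6, 0, 0, 0, 3.5, 0], [0.7, 0, 0, 0, 4.1, 0], [0.8, 0, 0, 0, 4.7, 0], [0.87, 0, 0, 0, 5.1, 0], [0.92, 0, 0, 0, 5.5, 0]],
])

```text
clock: 12.8
tool_pos: [0.5664, 0.1855, 0.0535]
orientation: [0.716, 0.01, 0.698, -0.009]
force: [3.1, 0.5, 4.9]
width: 0.0557
```

```bash
python3 m8.py; python3 - <<'E'
from plan import *
T=toolT()
for th in (.03,.02,.01,0,-.005,-.01): g=goal(-.02,th,0,g=.0137); print(th,delta(T,g).tolist())
E
```

```text
[0.5664 0.1855 0.0535] clock 12.8
0.05573452938111985 F [3.14 0.55 4.94] M [ 0.057 -0.535 -0.001]
fix pos [-0.0063179  -0.00035801  0.05345806] pitch 1.475217650243325 yaw -1.5584372963152988
0.03 [-0.01, 0.04, -0.03, -0.06, -0.24, -0.05]
0.02 [0.09, 0.04, -0.02, -0.06, 0.33, -0.05]
0.01 [0.18, 0.04, -0.01, -0.06, 0.9, -0.05]
0 [0.28, 0.04, -0.01, -0.06, 1.48, -0.05]
-0.005 [0.32, 0.04, -0.0, -0.06, 1.76, -0.05]
-0.01 [0.37, 0.04, 0.0, -0.06, 2.05, -0.05]
```

Emit:
arm_command([
  [[0.04, 0, 0, 0, 0.2, 0], [0.08, 0, 0, 0, 0.4, 0], [0.12, 0, 0, 0, 0.6, 0], [0.15, 0, 0, 0, 0.8, 0], [0.18, 0, 0, 0, 1, 0], [0.21, 0, 0, 0, 1.2, 0], [0.24, 0, 0, 0, 1.4, 0], [0.26, 0, 0, 0, 1.5, 0], [0.26, 0, 0, 0, 1.5, 0], [0.26, 0, 0, 0, 1.5, 0]],
])

```text
clock: 14.05
tool_pos: [0.5667, 0.1855, 0.0511]
orientation: [0.707, 0.01, 0.707, -0.009]
force: [3.6, -0.3, 7.2]
width: 0.0556
```

```bash
python3 m8.py; python3 m7.py wrist5.png
```

```text
[0.5667 0.1855 0.0511] clock 14.05
0.05563244957738023 F [ 3.64 -0.3   7.21] M [ 0.    -0.617  0.041]
fix pos [-0.00598736 -0.00035127  0.05105137] pitch 0.03448352919467565 yaw -1.557678736685363
[[ 6.000e-04  2.720e-02  9.996e-01  5.667e-01]
 [ 9.000e-04  9.996e-01 -2.720e-02  1.855e-01]
 [-1.000e+00  9.000e-04  6.000e-04  5.110e-02]
 [ 0.000e+00  0.000e+00  0.000e+00  1.000e+00]]
0.05563244957738023 [ 3.64098079 -0.30281629  7.21497719] [ 2.38577765e-04 -6.17122807e-01  4.11680641e-02]
36857 x med -0.040060579968368405 y [-0.03726779  0.03726355] z [-0.08906845 -0.08869983  0.03011463  0.03271214]
pitch slope deg -0.4147122142153692
yaw slopes [ 0.23983878 -0.16708702]
```

View pics/wrist5.png

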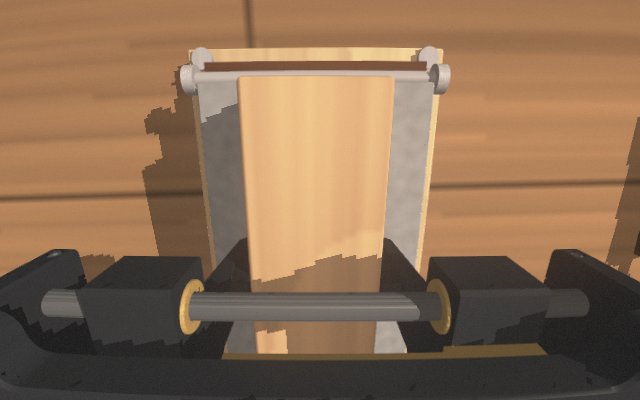

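The blank lies on the plate (columns 239 to 394 at the rear), with the hinge pin ends at (188,79) and (441,78). I'll measure plate level, centring and squareness from this cloud.

```bash
cat > m9.py <<'E'
from plan import *
d=np.load('/tmp/w2.npz'); p={k:d[k] for k in d.files}; T=d['T']
P,u,v=cloud(p,T); Rz=Ro.from_euler('z',-YAW).as_matrix(); F=(P-O)@Rz.T
hsv=cv2.cvtColor(p['color'],cv2.COLOR_RGB2HSV)[v,u]
k=(v>90)&(v<240)&(F[:,2]>.03)&(F[:,2]<.062)&(abs(F[:,1])<.07)&(hsv[:,1]<70)
A=F[k]; print(len(A),'plate x range',A[:,0].min(),A[:,0].max(),'z med',np.median(A[:,2]))
c,res,_,_=np.linalg.lstsq(np.c_[A[:,:2],np.ones(len(A))],A[:,2],rcond=None); print('tilt x,y rad',c)
lo=[];hi=[];zs=np.arange(A[:,0].min()+.012,A[:,0].max()-.005,.004)
for x in zs:
    B=A[abs(A[:,0]-x)<.003]; lo.append(B[:,1].min());hi.append(B[:,1].max())
print('plate y mid/width/slope',np.mean(lo+hi),np.mean(hi)-np.mean(lo),np.degrees([np.polyfit(zs,lo,1)[0],np.polyfit(zs,hi,1)[0]]))
k=(v>70)&(v<240)&(F[:,2]>.085)&(F[:,2]<.1)&(abs(F[:,1])<.035)&(hsv[:,1]>50)
A=F[k];lo=[];hi=[];zs=np.arange(A[:,0].min()+.006,A[:,0].max()-.005,.004)
for x in zs:
    B=A[abs(A[:,0]-x)<.003]; lo.append(B[:,1].min());hi.append(B[:,1].max())
print('blank top: x',A[:,0].min(),A[:,0].max(),'z',np.median(A[:,2]),'y mid/width/slope',np.mean(lo+hi),np.mean(hi)-np.mean(lo),np.degrees([np.polyfit(zs,lo,1)[0],np.polyfit(zs,hi,1)[0]]))
c,res,_,_=np.linalg.lstsq(np.c_[A[:,:2],np.ones(len(A))],A[:,2],rcond=None); print('blank tilt x,y rad',c)
E
python3 m9.py
```

```text
10968 plate x range -0.09403708156934285 -0.011984704920064251 z med 0.04509315952064414
tilt x,y rad [ 0.00488881 -0.0002637   0.04535388]
plate y mid/width/slope 9.496122125998789e-05 0.11976911261264409 [ 0.30651585 -0.14346045]
blank top: x -0.09509602750175075 -0.032631067521998666 z 0.09099752300862954 y mid/width/slope -0.00020175921621194733 0.05595307705382904 [ 0.36110598 -0.50610842]
blank tilt x,y rad [ 0.0051992  -0.00045433  0.09132667]
```

Emit:
arm_command([
  [[0.02, 0, 0, 0, 0, 0], [0.04, 0, 0, 0, 0, 0], [0.06, 0, 0, 0, 0.1, 0], [0.06, 0, 0, 0, 0.1, 0], [0.06, 0, 0, 0, 0.1, 0], [0.06, 0, 0, 0, 0.1, 0], [0.06, 0, 0, 0, 0.1, 0], [0.06, 0, 0, 0, 0.1, 0], [0.06, 0, 0, 0, 0.1, 0], [0.06, 0, 0, 0, 0.1, 0]],
])

```text
clock: 15.35
tool_pos: [0.5668, 0.1855, 0.0507]
orientation: [0.707, 0.01, 0.707, -0.009]
force: [3.5, 1.0, 8.5]
width: 0.0556
```

```bash
python3 m8.py
```

```text
[0.5668 0.1855 0.0507] clock 15.35
0.055576336059453904 F [3.47 1.02 8.54] M [-0.033 -0.518  0.06 ]
fix pos [-0.00590146 -0.00036055  0.0506839 ] pitch -0.05110256730551691 yaw -1.5614710141297423
```

Emit:
arm_command([
  [[0.02, 0, 0, 0, 0, 0], [0.04, 0, 0, 0, 0, 0], [0.06, 0, 0, 0, 0, 0], [0.07, 0, 0, 0, 0, 0], [0.07, 0, 0, 0, 0, 0], [0.07, 0, 0, 0, 0, 0], [0.07, 0, 0, 0, 0, 0], [0.07, 0, 0, 0, 0, 0], [0.07, 0, 0, 0, 0, 0], [0.07, 0, 0, 0, 0, 0]],
])

```text
clock: 16.6
tool_pos: [0.5668, 0.1855, 0.0506]
orientation: [0.707, 0.01, 0.707, -0.009]
force: [1.5, -0.2, 13.4]
width: 0.0557
```

```bash
python3 m8.py;python3 m7.py wrist6.png; python3 m9.py
```

```text
[0.5668 0.1855 0.0506] clock 16.6
0.05569866174173342 F [ 1.53 -0.24 13.36] M [-0.088 -0.142  0.04 ]
fix pos [-0.00588908 -0.00036736  0.05057083] pitch -0.04480900657211347 yaw -1.556472913778291
[[-8.000e-04  2.720e-02  9.996e-01  5.668e-01]
 [ 9.000e-04  9.996e-01 -2.720e-02  1.855e-01]
 [-1.000e+00  9.000e-04 -8.000e-04  5.060e-02]
 [ 0.000e+00  0.000e+00  0.000e+00  1.000e+00]]
0.05569866174173342 [ 1.53468074 -0.24309297 13.3568592 ] [-0.08839358 -0.14212053  0.04000018]
36891 x med -0.04020426653425652 y [-0.03732461  0.03729077] z [-0.08899959 -0.08848572  0.03024206  0.03245965]
pitch slope deg -0.21468259819963842
yaw slopes [ 0.14653906 -0.37101353]
10949 plate x range -0.09392645296506857 -0.012123422363546845 z med 0.04487050808141332
tilt x,y rad [ 0.0005796  -0.00017688  0.04489458]
plate y mid/width/slope -2.2152448656216915e-05 0.11954707732306014 [ 0.33080536 -0.07823477]
blank top: x -0.09487773642632676 -0.03238801935849515 z 0.09080242947409545 y mid/width/slope -0.00011236089308825977 0.0560608439125823 [ 0.12573974 -0.52907322]
blank tilt x,y rad [0.00071104 0.00025152 0.09084176]
```

The plate is hard on its stop: tilt is 0.0006 rad and about 17 N is going through the blank. Now I slide, stopping short of home first.

Emit:
arm_command([
  [[0.02, 0, 0.2, 0, 0, 0], [0.02, 0, 0.6, 0, 0, 0], [0.02, 0, 1, 0, 0, 0], [0.02, 0, 1.4, 0, 0, 0], [0.02, 0, 1.8, 0, 0, 0], [0.02, 0, 2.2, 0, 0, 0], [0.02, 0, 2.5, 0, 0, 0], [0.02, 0, 2.8, 0, 0, 0], [0.02, 0, 3, 0, 0, 0], [0.02, 0, 3, 0, 0, 0]],
])

```text
clock: 17.9
tool_pos: [0.5948, 0.1851, 0.0503]
orientation: [0.705, 0.01, 0.709, -0.009]
force: [-9.5, 0.3, 20.9]
width: 0.0554
```

```bash
python3 m8.py;python3 m7.py wrist7.png; python3 m9.py
```

```text
[0.5948 0.1851 0.0503] clock 17.9
0.05538063088859923 F [-9.47  0.32 20.9 ] M [ 0.095  1.508 -0.021]
fix pos [ 2.21278793e-02 -6.77773956e-06  5.02892347e-02] pitch -0.34499132096843543 yaw -1.5325861988475982
[[-6.000e-03  2.680e-02  9.996e-01  5.948e-01]
 [ 1.000e-03  9.996e-01 -2.670e-02  1.851e-01]
 [-1.000e+00  8.000e-04 -6.000e-03  5.030e-02]
 [ 0.000e+00  0.000e+00  0.000e+00  1.000e+00]]
0.05538063088859923 [-9.47192639  0.3175123  20.89900154] [ 0.09502359  1.50815635 -0.02103543]
36895 x med -0.040090532425234915 y [-0.03729543  0.03724956] z [-0.08903685 -0.08865123  0.03010198  0.03282177]
pitch slope deg -0.40799440837447937
yaw slopes [ 0.19564851 -0.17207997]
10870 plate x range -0.06563148139843586 0.016045651064183545 z med 0.044724754607223076
tilt x,y rad [-0.00275294 -0.00051902  0.04466011]
plate y mid/width/slope 8.403570622900734e-05 0.11975550645385502 [0.21931452 0.24195481]
blank top: x -0.06667412082322473 -0.004226046865901983 z 0.09065679419964001 y mid/width/slope 0.00019512988680392177 0.0559831617273017 [ 0.31699827 -0.3377804 ]
blank tilt x,y rad [-0.00144251 -0.0003663   0.09059332]
```

Emit:
arm_command([
  [[-0.04, 0, 0, 0, -0.1, 0], [-0.07, 0, 0.1, 0, -0.2, 0], [-0.07, 0, 0.3, 0, -0.2, 0], [-0.07, 0, 0.5, 0, -0.2, 0], [-0.07, 0, 0.7, 0, -0.2, 0], [-0.07, 0, 0.9, 0, -0.2, 0], [-0.07, 0, 1.05, 0, -0.2, 0], [-0.07, 0, 1.2, 0, -0.2, 0], [-0.07, 0, 1.2, 0, -0.2, 0], [-0.07, 0, 1.2, 0, -0.2, 0]],
])

```text
clock: 19.2
tool_pos: [0.6067, 0.1847, 0.0504]
orientation: [0.706, 0.01, 0.708, -0.009]
force: [-8.2, 0.5, 16.4]
width: 0.0555
```

```bash
python3 m8.py;python3 m7.py wrist8.png; python3 m9.py
```

```text
[0.6067 0.1847 0.0504] clock 19.2
0.055462336169207385 F [-8.18  0.46 16.4 ] M [0.022 1.379 0.025]
fix pos [ 0.03400168 -0.00011283  0.05035605] pitch -0.17088016047596039 yaw -1.5364623925675223
[[-3.000e-03  2.680e-02  9.996e-01  6.067e-01]
 [ 8.000e-04  9.996e-01 -2.680e-02  1.847e-01]
 [-1.000e+00  7.000e-04 -3.000e-03  5.040e-02]
 [ 0.000e+00  0.000e+00  0.000e+00  1.000e+00]]
0.055462336169207385 [-8.1755024   0.45872522 16.40193061] [0.02165487 1.37945482 0.02451288]
36938 x med -0.04016457675309254 y [-0.0372626   0.03721857] z [-0.08901596 -0.08863495  0.0302005   0.03283775]
pitch slope deg -0.2740862542390756
yaw slopes [-0.11236174 -0.34283697]
10870 plate x range -0.0537739980788617 0.027607261788700575 z med 0.044720518570439814
tilt x,y rad [-0.0023827  -0.00044333  0.04469075]
plate y mid/width/slope 0.00022009210116221317 0.11970494062202863 [0.64032678 0.00187358]
blank top: x -0.05490680543549768 0.007585120986091577 z 0.09066123851254397 y mid/width/slope 0.00012710759616687677 0.056105963955702894 [-0.05730641 -0.29911995]
blank tilt x,y rad [-0.00084345 -0.0006448   0.09063777]
```

Emit:
arm_command([
  [[-0.02, 0, 0.05, 0, 0, 0], [-0.03, 0, 0.1, 0, 0, 0], [-0.03, 0, 0.15, 0, 0, 0], [-0.03, 0, 0.2, 0, 0, 0], [-0.03, 0, 0.25, 0, 0, 0], [-0.03, 0, 0.3, 0, 0, 0], [-0.03, 0, 0.35, 0, 0, 0], [-0.03, 0, 0.4, 0, 0, 0], [-0.03, 0, 0.45, 0, 0, 0], [-0.03, 0, 0.45, 0, 0, 0]],
])

```text
clock: 20.5
tool_pos: [0.6111, 0.1845, 0.0504]
orientation: [0.706, 0.01, 0.708, -0.009]
force: [-9.1, 0.6, 13.8]
width: 0.0558
```

```bash
python3 m8.py;python3 m7.py wrist9.png; python3 m9.py
```

```text
[0.6111 0.1845 0.0504] clock 20.5
0.05581938003657706 F [-9.09  0.56 13.75] M [ 0.008  1.304 -0.01 ]
fix pos [ 0.03837307 -0.00017764  0.05037527] pitch -0.19670526676838598 yaw -1.5400652916040134
[[-3.400e-03  2.690e-02  9.996e-01  6.111e-01]
 [ 7.000e-04  9.996e-01 -2.690e-02  1.845e-01]
 [-1.000e+00  6.000e-04 -3.400e-03  5.040e-02]
 [ 0.000e+00  0.000e+00  0.000e+00  1.000e+00]]
0.05581938003657706 [-9.09103605  0.55625594 13.75272224] [ 0.00823258  1.30382088 -0.01049029]
36913 x med -0.040144440821834666 y [-0.03734581  0.0371361 ] z [-0.08901073 -0.08866324  0.03015164  0.03225135]
pitch slope deg -0.29822560119722563
yaw slopes [ 0.25357913 -0.50420709]
10867 plate x range -0.04934637097229917 0.032033245695313 z med 0.044730615878563716
tilt x,y rad [-0.00189278 -0.00021274  0.04471694]
plate y mid/width/slope 0.0001703454929722205 0.11956186133963995 [0.23290187 0.51787082]
blank top: x -0.050522582761708 0.011491337157308554 z 0.09068354911038644 y mid/width/slope 9.506583805103396e-05 0.056103362954783256 [ 0.20608016 -0.71456668]
blank tilt x,y rad [-0.00087531 -0.0003388   0.0906525 ]
```

Emit:
arm_command([
  [[0, 0, 0.03, 0, 0, 0], [0, 0, 0.06, 0, 0, 0], [0, 0, 0.09, 0, 0, 0], [0, 0, 0.12, 0, 0, 0], [0, 0, 0.15, 0, 0, 0], [0, 0, 0.15, 0, 0, 0], [0, 0, 0.15, 0, 0, 0], [0, 0, 0.15, 0, 0, 0], [0, 0, 0.15, 0, 0, 0], [0, 0, 0.15, 0, 0, 0]],
])

```text
clock: 21.8
tool_pos: [0.6114, 0.1845, 0.0504]
orientation: [0.705, 0.01, 0.709, -0.009]
force: [-16.2, -0.9, 17.9]
width: 0.0556
```

```bash
python3 m8.py
```

```text
[0.6114 0.1845 0.0504] clock 21.8
0.055555578091661485 F [-16.17  -0.9   17.95] M [0.035 2.226 0.003]
fix pos [ 0.03874233 -0.0001601   0.05035816] pitch -0.373835032253151 yaw -1.529950187751948
```

Pushing 1.5 mm further moved it only 0.4 mm and raised the push by 7 N, so it is home against the stop. I'll ease the load and check before release.

Emit:
arm_command([
  [[0, 0, -0.05, 0, 0, 0], [-0.02, 0, -0.1, 0, 0, 0], [-0.04, 0, -0.15, 0, -0.1, 0], [-0.05, 0, -0.2, 0, -0.2, 0], [-0.05, 0, -0.2, 0, -0.2, 0], [-0.05, 0, -0.2, 0, -0.2, 0], [-0.05, 0, -0.2, 0, -0.2, 0], [-0.05, 0, -0.2, 0, -0.2, 0], [-0.05, 0, -0.2, 0, -0.2, 0], [-0.05, 0, -0.2, 0, -0.2, 0]],
])

```text
clock: 23.05
tool_pos: [0.6114, 0.1845, 0.0506]
orientation: [0.708, 0.01, 0.706, -0.009]
force: [-1.6, 1.0, 9.0]
width: 0.056
```

```bash
python3 m8.py;python3 m7.py wrist10.png; python3 m9.py
```

```text
[0.6114 0.1845 0.0506] clock 23.05
0.05598543620827202 F [-1.6   0.98  8.96] M [0.177 0.42  0.034]
fix pos [ 0.03870271 -0.0001633   0.05058444] pitch 0.13321618187752798 yaw -1.5476674989387875
[[ 2.300e-03  2.700e-02  9.996e-01  6.114e-01]
 [ 8.000e-04  9.996e-01 -2.700e-02  1.845e-01]
 [-1.000e+00  9.000e-04  2.300e-03  5.060e-02]
 [ 0.000e+00  0.000e+00  0.000e+00  1.000e+00]]
0.05598543620827202 [-1.59758645  0.98291458  8.96153034] [0.17718004 0.42005268 0.03405668]
36896 x med -0.04030605887108942 y [-0.03722446  0.03730489] z [-0.08899121 -0.08837304  0.03035342  0.03355863]
pitch slope deg -0.04610241191149654
yaw slopes [-0.03465915 -0.37707895]
10866 plate x range -0.04906500839372838 0.0325308996816056 z med 0.04486584990654783
tilt x,y rad [-0.00039819 -0.00050061  0.04485866]
plate y mid/width/slope 0.00018981071511025126 0.11977715627880815 [ 0.32528525 -0.01129884]
blank top: x -0.050391782533140264 0.011716964415952213 z 0.09079277640535693 y mid/width/slope 8.557802992001773e-05 0.05598596317778387 [ 0.12451995 -0.58754279]
blank tilt x,y rad [ 0.00016361 -0.00038402  0.09078448]
```

View pics/wrist10.png

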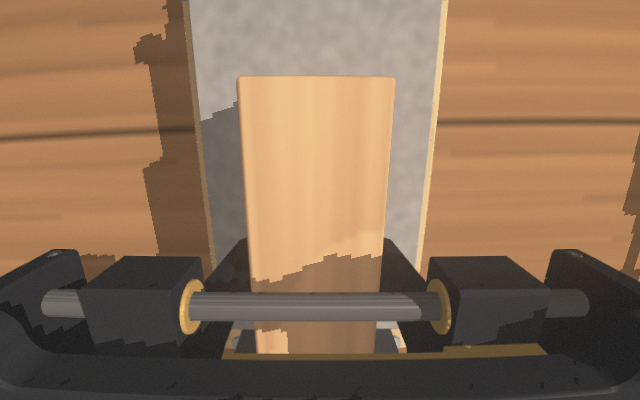

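Before release everything is in place: rear edge at row 77, level (0.0002 rad), centred within 0.2 mm, push eased to 2 N. Opening the gripper.

Emit:
arm_command([
  [[0, 0, 0, 0, 0, 0], [0, 0, 0, 0, 0, 0], [0, 0, 0, 0, 0, 0], [0, 0, 0, 0, 0, 0], [0, 0, 0, 0, 0, 0], [0, 0, 0, 0, 0, 0], [0, 0, 0, 0, 0, 0], [0, 0, 0, 0, 0, 0], [0, 0, 0, 0, 0, 0], [0, 0, 0, 0, 0, 0]],
], grip=-1)

```text
clock: 24.35
tool_pos: [0.6114, 0.1842, 0.05]
orientation: [0.708, 0.01, 0.706, -0.009]
force: [-0.6, -0.4, 0.3]
width: 0.0879
```

```bash
python3 m8.py;python3 m7.py wrist11.png; python3 m9.py
```

```text
[0.6114 0.1842 0.05  ] clock 24.35
0.08790183701902517 F [-0.58 -0.39  0.31] M [0.005 0.022 0.012]
fix pos [ 0.03872389 -0.00044574  0.04998073] pitch 0.13992982900453727 yaw -1.5575666170358689
[[ 2.500e-03  2.720e-02  9.996e-01  6.114e-01]
 [ 6.000e-04  9.996e-01 -2.720e-02  1.842e-01]
 [-1.000e+00  6.000e-04  2.400e-03  5.000e-02]
 [ 0.000e+00  0.000e+00  0.000e+00  1.000e+00]]
0.08790183701902517 [-0.57797274 -0.3862789   0.31372121] [0.00503988 0.02214385 0.01180083]
36424 x med -0.04223641013918485 y [-0.02693885  0.02771975] z [-0.08981922 -0.08932423  0.02967257  0.03289837]
pitch slope deg -0.6154702473767257
yaw slopes [ 0.29025758 -0.34775405]
10865 plate x range -0.04889199759480424 0.031080474097790772 z med 0.046042819105351344
tilt x,y rad [ 0.01488941 -0.00027542  0.04624183]
plate y mid/width/slope 0.00026027531710583716 0.11964778129518065 [ 0.05754626 -0.27083128]
blank top: x -0.051201037631875064 0.010793331178148229 z 0.09187556326283651 y mid/width/slope 4.902684675652677e-05 0.05606692233773112 [ 0.16295237 -0.3311707 ]
blank tilt x,y rad [ 0.01392565 -0.00012304  0.09216451]
```

View pics/wrist11.png

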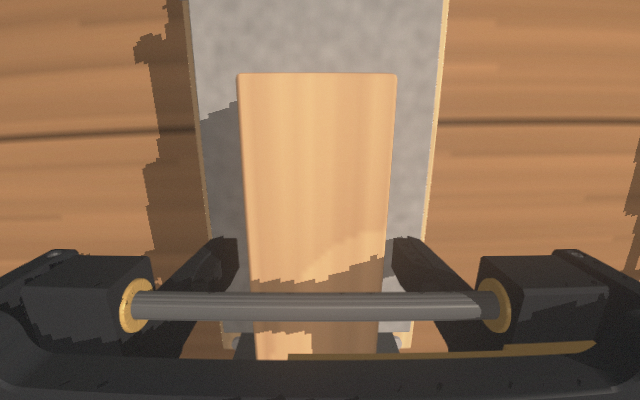

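The plate sprang up 0.0149 rad, which is 2.5 mm at the lip, so the blank is clamped with its y and yaw unchanged. Retracting straight up and checking.

Emit:
arm_command([
  [[-0.5, 0, 0, 0, 0, 0], [-1.5, 0, 0, 0, 0, 0], [-3, 0, 0, 0, 0, 0], [-5, 0, 0, 0, 0, 0], [-7.5, 0, 0, 0, 0, 0], [-11, 0, 0, 0, 0, 0], [-15, 0, 0, 0, 0, 0], [-19, 0, 0, 0, 0, 0], [-23, 0, 0, 0, 0, 0], [-25, 0, 0, 0, 0, 0]],
])

```text
clock: 25.65
tool_pos: [0.6108, 0.1841, 0.3037]
orientation: [0.709, 0.01, 0.705, -0.009]
force: [-0.3, -1.4, -1.5]
width: 0.088
```

Emit:
arm_command([
  [[-1, 0, 1, 0, 0, 0], [-2, 0, 2, 0, 0, 0], [-3, 0, 3, 0, 0, 0], [-3, 0, 3, 0, 0, 0], [-3, 0, 3, 0, 0, 0], [-3, 0, 3, 0, 0, 0], [-3, 0, 3, 0, 0, 0], [-3, 0, 3, 0, 0, 0], [-3, 0, 3, 0, 0, 0], [-3, 0, 3, 0, 0, 0]],
])

```text
clock: 26.9
tool_pos: [0.6407, 0.1833, 0.33]
orientation: [0.708, 0.01, 0.706, -0.009]
force: [0.8, -0.2, 0.0]
width: 0.0881
```

```bash
cat > m10.py <<'E'
from plan import *
T=toolT(); p=env.camera('wrist'); a=p['color'][0:250,200:440]; cv2.imwrite('pics/final_w.png',cv2.resize(a,None,fx=2.4,fy=2.4,interpolation=cv2.INTER_CUBIC)[:,:,::-1])
P,u,v=cloud(p,T); Rz=Ro.from_euler('z',-YAW).as_matrix(); F=(P-O)@Rz.T
m=(u>240)&(u<390)&(v<240)
def st(k,l):
    A=F[k&m]; xs=np.arange(A[:,0].min()+.006,A[:,0].max()-.006,.005)
    lo=[A[abs(A[:,0]-x)<.003,1].min() for x in xs];hi=[A[abs(A[:,0]-x)<.003,1].max() for x in xs]
    c=np.linalg.lstsq(np.c_[A[:,:2],np.ones(len(A))],A[:,2],rcond=None)[0]
    print(l,'x',A[:,0].min(),A[:,0].max(),'z',np.median(A[:,2]),'ymid',np.mean(lo+hi),'w',np.mean(hi)-np.mean(lo),'yaw',np.degrees((np.polyfit(xs,lo,1)[0]+np.polyfit(xs,hi,1)[0])/2),'tilt',c[:2])
z=F[:,2];x=F[:,0];y=F[:,1]
st((z>.085)&(z<.099)&(x<.064)&(abs(y)<.035),'blank')
st((z>.041)&(z<.054)&(x<-.01)&(x>-.09)&(abs(y)<.065),'plate')
st((z>.1)&(z<.115),'lip')
st((z>.012)&(z<.022)&(abs(y)<.08),'base')
q=env.camera('top'); save(q,'top1.png')
for t in ['mallet','chisel']: print(t,[(np.round(d['box']).tolist(),round(d['confidence'],2)) for d in env.spot_in(q,t)][:2])
s=env.camera('scene'); a=s['color'][120:260,220:420]; cv2.imwrite('pics/final_s.png',cv2.resize(a,None,fx=3.5,fy=3.5,interpolation=cv2.INTER_CUBIC)[:,:,::-1])
E
python3 m10.py; python3 m8.py
```

```text
blank x -0.05012776186225491 0.06399751397009809 z 0.09219486037625298 ymid -0.0006424747791448917 w 0.05507730321625499 yaw -0.27112402033173283 tilt [ 0.01114298 -0.00014251]
plate x -0.0899962409355205 -0.010043907174666194 z 0.0455048728177898 ymid 0.00025865007633333784 w 0.11861027944578453 yaw -0.03092603883444575 tilt [ 0.0137707  -0.00010327]
lip x 0.0696474515206353 0.12448020276166824 z 0.10412944208732099 ymid -7.301861661690792e-05 w 0.09899733472838505 yaw -0.42291498661834376 tilt [ 0.06077819 -0.00038935]
base x -0.11968632538423882 0.13959533583252176 z 0.01685927634373768 ymid 1.4052543302393861e-05 w 0.14852586849141908 yaw -0.09216704712335333 tilt [-0.00199764 -0.00089607]
mallet [([432.0, 192.0, 462.0, 265.0], 0.97)]
chisel [([176.0, 165.0, 184.0, 234.0], 0.88)]
[0.6407 0.1833 0.33  ] clock 27.15
0.08786801135140312 F [ 0.37  0.18 -0.16] M [-0.007  0.022  0.006]
fix pos [ 0.06804861 -0.00065505  0.33004158] pitch 0.13863409132949236 yaw -1.5607872620772465
```

View pics/final_w.png

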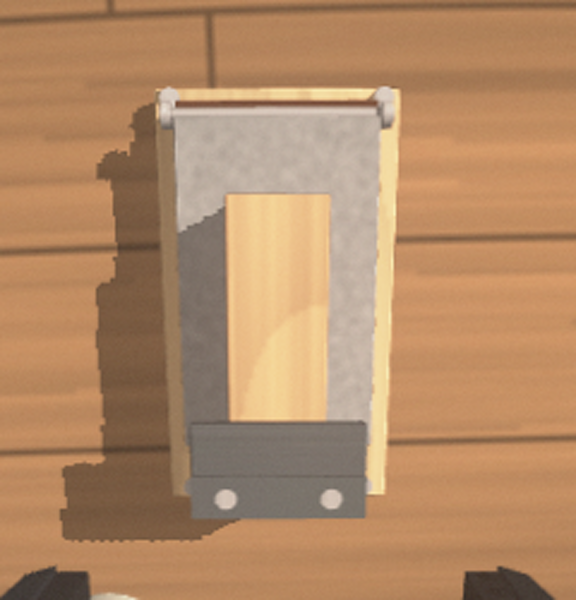

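View pics/final_s.png

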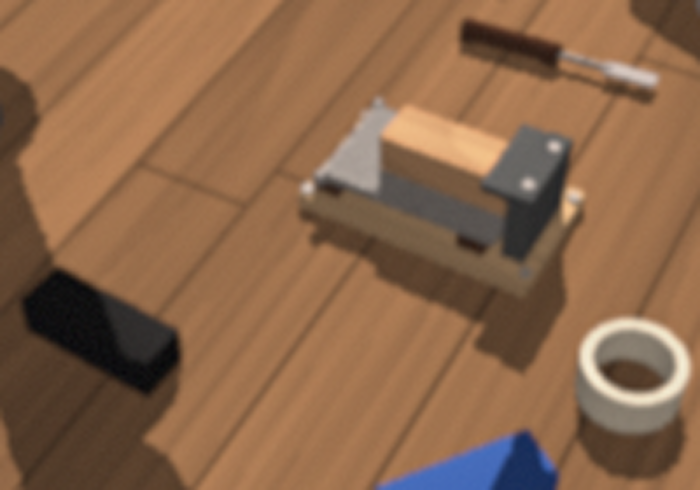

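The blank sits under the lip, central and square: crop columns 227 to 330 against a plate of 175 to 380. Mallet and chisel are where they were. Handing in.

```bash
python3 -c "
from workcell import env
print(env.sign_off())"
```

```text
the job is handed in; nothing more can be done
None
```

The blank is loaded in the fixture, clamped under the lip and home against the back stop, and I handed the job in at about 27 s.

- **Loading:** I gripped the pale blank across its width, about 14 mm nearer the leading end. I laid it on the plate tilted to match and pressed until the plate was on its stop (tilt 0.0006 rad). With the plate held down, I slid it about 45 mm until the back stop took load. The last 1.5 mm of commanded push moved it only 0.4 mm.
- **Forces:** the highest reading, taken at the end of each move, was about 27 N on the fixture, estimated from the wrist force plus the blank's weight. Peaks between readings were not seen.
- **Last checks:** the centre came out near x +25 mm, and 0.1 to 0.6 mm off centre. Squareness was within about 0.3°. The mallet and chisel were detected in their original places, and the arm is clear at 0.33 m with no force on it.
- **Not exactly level:** after release the plate rose 0.014 to 0.015 rad, which is the 2.5 mm of play up to the lip. The blank therefore sits about 0.8° nose-up.
- **Disagreements:** in the close wrist view the blank network returned a black block first, so I measured the pale blank from the image and depth instead. The blank's off-centre reading also differed between the two last views (0.05 mm and 0.6 mm).

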